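Hold a spice-rack shelf against its end panel for screwing

TASK

We are screwing a spice rack together: lay the small shelf board flat on the plywood jig, brass-marked end towards the upright sprung end panel, then slide it squarely, centred, against the panel and push until the black pointers stand in the green part of the scales, without ever going well into the red. Push only on the board, do not touch the panel with the robot and leave the other things where they are. Finish while still holding the board pressed there, steady in the green, because I will drive the screws next.

Things in the scene. Friction and masses are not known exactly. Their poses are not given: they have to be found in the camera images.
- board: the loose shelf board: a brown wooden block 130 (x) x 50 (y) x 24 (z) mm, 0.11 to 0.22 kg. Origin at the centre of its underside, z up, x along its length; its +x end carries two round brass inserts and a thin brass strip across the top close to that end. It starts lying flat on the worktop at the right.
- board_end (a point): centre of the board's brass-marked end face, 65 mm along +x from the board's origin, 12 mm above its underside; axes as the board's
- jig: fixed plywood base 270 (x) x 124 (y) x 12 (z) mm; origin at the centre of its underside, x along it towards the panel. The bed is its bare top (x = -135 to 45 mm, black centre line at y = 0). The panel stands at x = 45 mm, two spring barrels behind it (top 48 mm high). Flat scales along both long edges, white, green, red: the pointers reach green at 10 mm of panel travel, red at 20 mm.
- fence: the upright end panel of the rack, the fence: light wood, 12 (x) x 84 (y) x 44 (z) mm, its top 57.5 mm above the worktop, two black pointers at its sides. It slides only along the jig's +x. Origin at the foot of its pressing face, level with the bed top, on the centre line; axes as the jig's.
- fence_face (a point): point on the panel's pressing face on the centre line, 12 mm above the bed, where the centre of the board's end belongs; axes as the jig's; it moves with the panel
- fence_travel (a joint): how far the panel is pushed back along the jig's +x, m: 0 at rest, stops at 0.030. Spring force = 2.4 N + 600 N/m x travel; so the green zone, 0.010 to 0.020, is 8.4 to 14.4 N; springs back when not pushed.
- spice_green: spice jar with a green cap, 40x41x88, far left; bystander
- spice_grey: spice jar with a dark grey cap, 41x41x92, far left; bystander
- tumbler_b: clear glass, 80 mm across, 91 high, behind the board; bystander
- pot_pink: small pink lidded pot, 34 mm across, 26 high, behind the board beside the glass; bystander

How it is judged (in metres and radians):
On the way, in this order (a step that is already met when the one before it is completed fails the run):
1. the board lies flat on the jig's bed, brass end towards the panel, panel not yet pushed back more than 6 mm (z of board in the frame of jig between 0.008 and 0.016 m and angle between board's own z axis and vertical below 0.08 rad and value of joint fence_travel below 0.006 m and x of board_end in the frame of jig between -0.02 and 0.056 m and y of board_end in the frame of jig between -0.02 and 0.02 m and y of board in the frame of jig between -0.02 and 0.02 m), for 0.1 s.
2. the board presses the panel back into the green zone and stays there (value of joint fence_travel between 0.01 and 0.02 m and contact force between board and fence between 5 and 18 N and x of board_end in the frame of fence_face between -0.006 and 0.004 m and y of board_end in the frame of fence_face between -0.009 and 0.009 m and z of board in the frame of jig between 0.008 and 0.016 m and angle between board's own z axis and vertical below 0.08 rad and angle between the x axis of board and the x axis of jig, either way round below 0.08 rad), for 0.5 s.
At the end, for the whole second after the job is handed in: Fingers still pressing the board (over 2 N); panel still, at 10 to 20 mm travel (green); board on panel with 5 to 18 N; board flat on the bed (underside at 8 to 16 mm, tilt under 0.08 rad), brass end at the panel, centred within 9 mm, in line with the jig within 0.08 rad (all of step 2 and contact force between the fingers and board above 2 N and velocity of joint fence_travel between -0.005 and 0.005 m/s and linear speed of board below 0.01 m/s); the arm keeps its last pose, push and grip.
It fails at once if the panel is pushed well into the red (more than 25 mm) (value of joint fence_travel above 0.025 m).
It fails at once if the robot pushes the panel itself (contact force between the arm and fence above 2 N).
It fails at once if the fingers push the panel itself (contact force between the fingers and fence above 2 N).
It fails at once if a bystander is moved more than 30 mm (distance of any of spice_green, spice_grey, tumbler_b, pot_pink from where it was at the start of the episode above 0.03 m).
It also fails if it takes over 40 s, if anything falls off the work surface, if the arm or the gripper's body presses on something with over 40 N, if the wrist force passes 120 N, or if a joint passes its speed limit or range.

ROBOT

A 6-joint arm with a two-finger parallel gripper is mounted at the origin on a cart in front of the work surface, level with it; the furniture and walls round the work are solid. World frame = base frame: x ahead of the robot, y to its left, z up, the work surface at z = 0. Lengths are in mm, angles in rad, forces in N, time in s.
With the tool pointing down it reaches from about 275 to 825 mm from the base axis. Payload 4.9 kg.
Tool frame: the origin (TCP) lies at the very end of the fingers, on their centre line; the grasp point (between the pads) lies r.grip_depth behind it (r.grip_depth is the distance from the TCP to the grasp point, in mm); z points along the fingers, y is the line along which they close (so a half turn about z gives the same grasp; the last joint's range is limited). The gripper opens to 85 mm and grips with 20 to 120 N. Pads are 22 mm wide; open, the fingers measure 114 mm over their backs; the gripper's body (76 mm by 85 mm) begins 54 mm behind the grasp point. The pads swing forward as they close: fully open they stand 13 mm farther back than shut.
Start: joints at [-1.243, 0.326, -0.193, 1.052, 0, 1.437], TCP at [245.072, -492.4, 231.281] pointing down, gripper open.
Joint ranges: [-2.65, 2.65], [-0.97, 1.79], [-1.3, 1.35], [-1.93, 2.1], [-1.47, 1.37], [-3.14, 3.14]. Speed limits (rad/s): [2.57, 2.57, 3.14, 3.14, 3.14, 3.14].

INTERFACE

Orientations are given as a unit quaternion [w, x, y, z].
In Python, from rig import r gives the robot as it stands.
- The arm moves only by the shell command python3 -m inch 'ROWS' [OPENING] [FORCE]. ROWS is text: rows parted by semicolons, each of 6 numbers parted by spaces: the shift along the world's x, y, z scaled (see below), then the turn, a rotation vector about the world's x, y, z scaled (see below). A call has 1 to 20 rows; each row is the pose to reach, as a shift and turn from the pose commanded when the call began; what a row does not reach only later rows make up. The controller multiplies each number of a shift by 15 cm and each number of a turn by 120 degrees. A row lasts 1/10 s, in which the tool goes at most 50 mm and 8.59 degrees, less where a joint would pass 70% of its speed; a pose out of reach is approached as far as the arm can. A call with a number of a shift or a turn outside -1 to 1 is refused whole. A call with a gripper value outside its range is refused whole. OPENING is the opening, from -1 (shut) to 1 (fully open), set as the call begins (- or left out, the last holds). The fingers move at their own pace and stop on an object; FORCE is the grip in N (left out, the last holds). Time passes only in rows, so rows that repeat a pose let the fingers close. It gives the time, the measured TCP pose, the force, the opening and the grip force at its end, in the units of the state.
- r.get_obs(): the state, without advancing time (a new reading comes with each control period).
- r.snapshot(name): name is "scene" or "top" or "wrist"; returns a dict with "img" (420x560x3 uint8, blue, green, red), "range_z" (420x560 float32, mm along the optical axis (not along the pixel's ray), 0 where there is no reading), "fx", "fy", "cx", "cy" (pixels), "k1" (the pictures are not rectified: a ray, as slopes to the right and down, at radius r is drawn at 1 + k1 r^2 times it, then the intrinsics apply), "position" and "orientation" of the camera in the world; the wrist camera has in their place "T_tool_cam" (4x4, takes a point from camera to tool coordinates, whose origin is the TCP and whose axes are the flange's). Camera axes: x right, y up, looking along -z (the intrinsics and any distortion apply to the point x, -y, -z); pixel columns grow to the right and rows downward; lengths in mm; the calibration is good to about 2 mm. A picture is of the moment at which its call begins: read the wrist's pose just before it.
- r.job_done(): hands the job in; it is judged then, once.
Trained networks look in a picture, given as the dict that the camera call returned (one of the last four; its "shot" number tells which), for a name from the list of things; names that differ only in an ending like _2 or _b are one class to them, and where a whole thing is asked for, a point or a joint stands for the part that bears it (a point fixed in the world has none). Each returns a list of dicts, best first, with "conf" (0 to 1); they miss things now and then, are a little off and sometimes report something else, mostly with a low value. They report only what shows in the picture. A call takes as long as a camera call.
- r.search_frame(picture, target): "uv" ([column, row] in pixels, amid what is visible of it).
- r.regions_of(picture, target): "pixels" (420x560 bool, what is visible of it) and "uv" ([column, row] in pixels, amid what is visible of it).
- r.spot_point(picture, target): "uv" ([column, row] in pixels: a listed point, or the origin of a listed thing).
The state is a dict: "t": time; "joints": joint angles; "joint_vel": joint speeds; "effort": joint torques, N m; "ee_pos": TCP position; "orientation": TCP orientation; "wrist_force": force on the tool from outside, world axes, zero at the start; "wrist_torque": the same for the moment, N m; "opening": finger opening in mm; "gripper_force": force on a finger pad.
Only numpy, scipy, OpenCV 4.12 (cv2) and the standard library are available. Lean on these libraries where they do the work, as an engineer would, in place of code of your own. Each camera call takes 0.05 s, during which the arm holds its last target. There are 200 camera calls.

## Working session

There is one attempt and no reset: what is moved stays moved. The work goes in short steps, Python scripts to look and compute and a shell command to move; the robot and the scene stay as the last step left them, time stands still between calls to the robot, and variables do not carry over. Pictures are saved under pics/ and viewed, at most 10 in all, crops included, and the job is handed in when it is done.

```bash
mkdir -p pics; ls; cat > h.py <<'E'
import numpy as np, cv2
from scipy.spatial.transform import Rotation as R
from rig import r
def q(o): return R.from_quat([o[1],o[2],o[3],o[0]])
def cam(p,obs=None):
    if "T_tool_cam" in p:
        T=np.eye(4);T[:3,:3]=q(obs["orientation"]).as_matrix();T[:3,3]=obs["ee_pos"]
        return T@np.array(p["T_tool_cam"])
    T=np.eye(4);T[:3,:3]=q(p["orientation"]).as_matrix();T[:3,3]=p["position"];return T
def rays(p,uv):
    K=np.array([[p["fx"],0,p["cx"]],[0,p["fy"],p["cy"]],[0,0,1.]])
    return cv2.undistortPoints(np.array(uv,float).reshape(-1,1,2),K,np.array([p["k1"],0,0,0.])).reshape(-1,2)
def world(p,uv,obs=None,z=None):
    """pixels to world: by range image, or on plane z"""
    uv=np.array(uv,float).reshape(-1,2);s=rays(p,uv);T=cam(p,obs)
    d=np.c_[s[:,0],-s[:,1],-np.ones(len(s))]
    if z is None:
        rz=p["range_z"][uv[:,1].round().astype(int),uv[:,0].round().astype(int)]
        return (d*rz[:,None])@T[:3,:3].T+T[:3,3]
    w=d@T[:3,:3].T
    return T[:3,3]+w*((z-T[2,3])/w[:,2])[:,None]
def mask_world(p,m,obs=None):
    v,u=np.nonzero(m&(p["range_z"]>0)); return world(p,np.c_[u,v],obs)
E
python3 - <<'E'
from h import *
o=r.get_obs();print(o,r.grip_depth)
for n in("top","scene"):
    p=r.snapshot(n);cv2.imwrite(f"pics/{n}.png",p["img"])
    for t in("board","jig","fence","tumbler_b","pot_pink"):
        for d in r.regions_of(p,t)[:2]:
            w=mask_world(p,d["pixels"]);print(n,t,round(d["conf"],2),d["uv"],len(w),np.median(w,0).round(),np.percentile(w,2,0).round(),np.percentile(w,98,0).round())
    for t in("board","board_end","jig","fence_face","fence"):
        for d in r.spot_point(p,t)[:1]: print(n,t,d["conf"],d["uv"],world(p,[d["uv"]],z={"board":0,"board_end":12,"jig":0,"fence_face":24,"fence":12}[t]).round(1))
E
```

```text
pics
{'t': 0.0, 'joints': array([-1.24321858e+00,  3.26943995e-01, -1.93594238e-01,  1.05198505e+00,
       -1.20454941e-05,  1.43659978e+00]), 'joint_vel': array([-0.00011258, -0.00165616, -0.00067113,  0.00266957,  0.00018391,
       -0.00253829]), 'effort': array([ 2.38046978e-04, -4.43400800e+01,  2.62439775e+01,  1.53576670e-02,
        5.83840142e-05, -1.87722414e-06]), 'ee_pos': array([ 244.86531778, -491.83489089,  230.49783555]), 'orientation': array([-8.58860979e-04,  9.73463399e-01,  2.28841137e-01, -8.93545584e-05]), 'wrist_force': array([ 0.09663848, -0.1738279 ,  0.05887364]), 'wrist_torque': array([ 0.0001192 , -0.01889931, -0.03739946]), 'gripper_force': 0.0, 'opening': 85.54853202553507} 18.700000000000003
top board 0.57 [373.1, 258.9] 518 [ 486. -413.   25.] [ 422. -448.    2.] [ 551. -381.   34.]
top jig 0.73 [323.7, 225.7] 2160 [ 577. -198.   14.] [ 451. -258.    6.] [ 707. -139.   58.]
top fence 0.55 [330.3, 205.9] 181 [ 630. -196.   48.] [ 624. -234.   13.] [ 667. -156.   65.]
top tumbler_b 0.88 [373.3, 206.0] 439 [ 673. -370.   87.] [ 651. -403.    8.] [ 717. -
[... 647 characters left out ...]
5.    2.] [ 703. -131.   53.]
scene jig 0.59 [210.5, 347.3] 529 [428. 442.  61.] [418. 406.   0.] [491. 455.  90.]
scene fence 0.78 [288.0, 184.4] 220 [ 626. -183.   40.] [ 622. -233.   10.] [ 662. -148.   58.]
scene tumbler_b 0.74 [303.5, 155.9] 582 [ 673. -348.   58.] [ 649. -395.    2.] [ 712. -332.   92.]
scene pot_pink 0.65 [321.6, 153.2] 71 [ 644. -457.   20.] [ 633. -477.    0.] [ 660. -445.   26.]
scene board 0.65 [352.5, 176.6] [[ 492.4 -408.4    0. ]]
scene board_end 0.89 [342.3, 165.8] [[ 547.5 -430.1   12. ]]
scene jig 0.78 [300.8, 200.0] [[ 573.5 -189.6    0. ]]
scene fence_face 0.69 [289.4, 186.9] [[ 627.9 -200.8   24. ]]
scene fence 0.48 [290.7, 189.9] [[ 623.3 -202.5   12. ]]
```

```bash
python3 - <<'E'
from h import *
a=cv2.resize(cv2.imread("pics/top.png")[170:290,280:420],None,fx=4,fy=4,interpolation=3)
cv2.imwrite("pics/topc.png",a)
o=r.get_obs();p=r.snapshot("wrist");cv2.imwrite("pics/w0.png",p["img"]);print(p["T_tool_cam"],p["fx"],p["k1"])
E
```

```text
[[-1.24031261e-03  9.45924309e-01  3.24385055e-01  8.36135932e+01]
 [ 9.99999134e-01  1.31601357e-03 -1.39885968e-05 -8.56996813e-01]
 [-4.40127287e-04  3.24384757e-01 -9.45925122e-01 -1.43050059e+02]
 [ 0.00000000e+00  0.00000000e+00  0.00000000e+00  1.00000000e+00]] 314.4536593869599 -0.04798874052701016
```

View pics/topc.png

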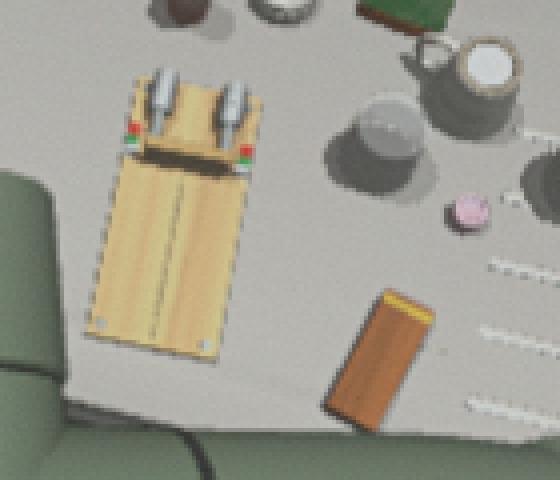

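View pics/w0.png

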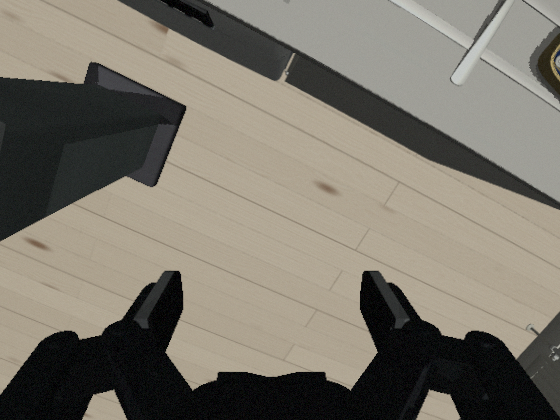

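```bash
python3 -m inch '0.3 0.25 0 0 0 -0.06;0.6 0.5 0 0 0 -0.12;0.9 0.7 0 0 0 -0.18;1 0.9 0 0 0 -0.22;1 1 0 0 0 -0.22;1 1 0 0 0 -0.22'; python3 -m inch '0.3 0.1 0 0 0 0;0.5 0.15 0 0 0 0;0.5 0.15 0 0 0 0;0.5 0.15 0 0 0 0;0.5 0.15 0 0 0 0'
cat > look.py <<'E'
import sys
from h import *
o=r.get_obs();p=r.snapshot("wrist");cv2.imwrite("pics/"+sys.argv[1],p["img"])
print(o["ee_pos"].round(1),R.as_rotvec(q(o["orientation"])).round(3),o["opening"],o["wrist_force"].round(1))
for t in("board","jig","fence"):
    for d in r.regions_of(p,t)[:1]:
        w=mask_world(p,d["pixels"],o)
        zt={"board":np.percentile(w[:,2],70),"jig":12,"fence":57}[t]
        s=w[abs(w[:,2]-zt)<3.5]
        c,sz,a=cv2.minAreaRect(s[:,:2].astype(np.float32))
        print(t,round(d["conf"],2),d["uv"],"z",round(zt,1),np.median(s[:,2]).round(1),"rect",np.round(c,1),np.round(sz,1),round(a,2))
for t,z in(("board",0),("board_end",12),("jig",0),("fence_face",24),("fence",12)):
    for d in r.spot_point(p,t)[:1]: print(t,round(d["conf"],2),d["uv"],world(p,[d["uv"]],o,z).round(1))
E
python3 look.py w1.png
```

```text
t: 1.75
ee_pos: [395.4, -339.9, 231.3]
orientation: [-0.0, 1.0, 0.003, -0.0]
wrist_force: [0.4, -1.3, -0.1]
opening: 85.7
gripper_force: 0.0
t: 2.25
ee_pos: [468.7, -320.8, 231.1]
orientation: [-0.0, 1.0, -0.0, -0.0]
wrist_force: [-0.0, 0.2, -0.3]
opening: 85.1
gripper_force: 0.0
[ 468.7 -320.8  231.1] [-3.142e+00  1.000e-03  2.000e-03] 85.0834927329635 [-0.   0.2 -0.3]
board 0.84 [352.9, 159.0] z 25.0 24.7 rect [ 486.7 -411.7] [ 51.  129.8] 74.46
jig 0.76 [158.9, 91.8] z 12 12.4 rect [ 551.6 -198.8] [211.7 124.7] 2.6
fence 0.98 [139.9, 17.9] z 57 57.6 rect [ 631.3 -194.9] [13.3 84.1] 2.7
board 0.95 [349.5, 164.0] [[ 481.3 -414.4    0. ]]
board_end 0.85 [368.8, 105.9] [[ 548.4 -428.1   12. ]]
jig 0.89 [161.4, 74.2] [[ 582.7 -198.5    0. ]]
fence_face 0.91 [146.0, 29.8] [[ 622.9 -194.8   24. ]]
fence 0.57 [149.9, 32.0] [[ 623.1 -194.4   12. ]]
```

View pics/w1.png

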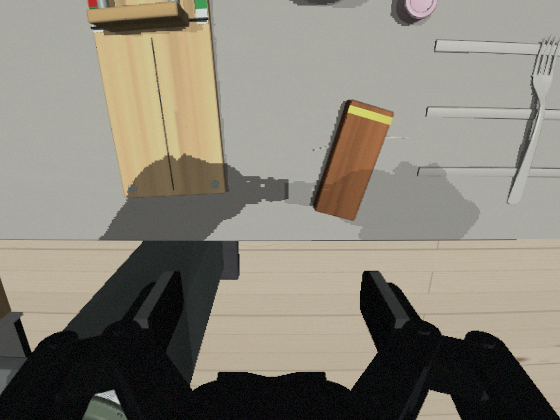

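```bash
python3 -m inch '0.02 -0.2 -0.1 0 0 -0.06;0.047 -0.5 -0.3 0 0 -0.13;0.047 -0.594 -0.6 0 0 -0.13;0.047 -0.594 -0.9 0 0 -0.13;0.047 -0.594 -1 0 0 -0.13;0.047 -0.594 -1 0 0 -0.13;0.047 -0.594 -1 0 0 -0.13' 1; python3 look.py w2.png
```

```text
t: 3.4
ee_pos: [477.4, -409.2, 81.8]
orientation: [0.0, 0.991, -0.135, 0.0]
wrist_force: [0.4, -0.6, 0.4]
opening: 85.2
gripper_force: 0.0
[ 477.4 -409.2   81.8] [ 3.113 -0.424  0.   ] 85.24391880722293 [ 0.4 -0.6  0.4]
board 0.76 [271.8, 201.3] z 24.9 24.6 rect [ 486.5 -412. ] [ 50.2 130.4] 74.8
jig 0.63 [32.6, 241.4] z 12 12.3 rect [ 506.7 -245.8] [ 91.6 197.9] 58.67
board 0.62 [271.7, 205.7] [[ 486.3 -411.5    0. ]]
board_end 0.81 [271.1, 117.1] [[ 548.8 -428.4   12. ]]
```

View pics/w2.png

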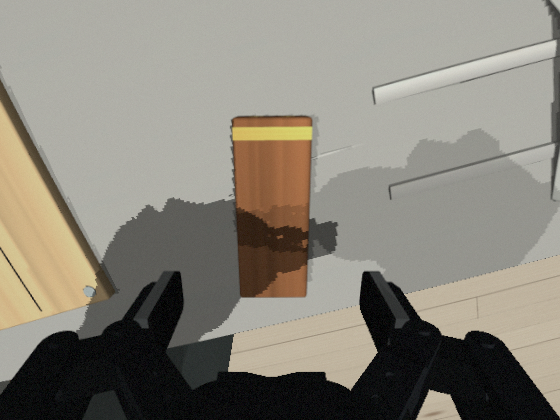

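```bash
python3 -m inch '0 0 -0.25 0 0 0;0 0 -0.45 0 0 0;0 0 -0.515 0 0 0;0 0 -0.515 0 0 0;0 0 -0.515 0 0 0' 1;  python3 -m inch '0 0 0 0 0 0;0 0 0 0 0 0;0 0 0 0 0 0;0 0 0 0 0 0;0 0 0 0 0 0;0 0 0 0 0 0;0 0 0 0 0 0;0 0 0 0 0 0' -1 60
```

```text
t: 4.35
ee_pos: [477.7, -409.6, 5.1]
orientation: [0.0, 0.991, -0.135, 0.0]
wrist_force: [0.6, -0.4, 0.7]
opening: 85.1
gripper_force: 0.0
t: 5.15
ee_pos: [477.9, -409.9, 5.7]
orientation: [0.001, 0.991, -0.135, 0.001]
wrist_force: [0.0, 0.1, 5.5]
opening: 48.5
gripper_force: 63.1
```

```bash
python3 -m inch '0 0 0.15 0 0 0;0 0 0.3 0 0 0;0.05 0.1 0.4 0 0 0.05;0.1 0.3 0.4 0 0 0.1;0.15 0.5 0.4 0 0 0.15;0.15 0.7 0.4 0 0 0.152;0.15 0.9 0.4 0 0 0.152;0.15 0.9 0.4 0 0 0.152;0.15 0.9 0.4 0 0 0.152;0.15 0.9 0.4 0 0 0.152'; python3 look.py w3.png
```

```text
t: 6.15
ee_pos: [500.0, -275.0, 64.4]
orientation: [0.001, 1.0, 0.023, 0.0]
wrist_force: [-0.2, -0.6, -1.6]
opening: 48.6
gripper_force: 62.7
[ 500.  -275.    64.4] [3.14e+00 7.30e-02 1.00e-03] 48.63630557935322 [-0.2 -0.6 -1.6]
board 0.81 [271.4, 240.7] z 83.6 83.2 rect [ 511.7 -273.6] [125.6  50.4] 2.73
jig 0.94 [139.6, 114.3] z 12 12.4 rect [ 539.9 -198.8] [187.7 124.7] 2.79
fence 0.94 [125.2, 5.8] z 57 54.2 rect [ 623.1 -158.4] [2.7 0. ] -96.69
board 0.7 [271.9, 254.3] [[ 477.6 -275.8    0. ]]
board_end 0.68 [268.6, 124.3] [[ 570.5 -269.5   12. ]]
jig 0.59 [149.9, 100.2] [[ 581.6 -194.1    0. ]]
fence_face 0.79 [127.9, 11.9] [[ 625.7 -193.9   24. ]]
fence 0.92 [139.0, 17.4] [[ 625.8 -195.    12. ]]
```

View pics/w3.png

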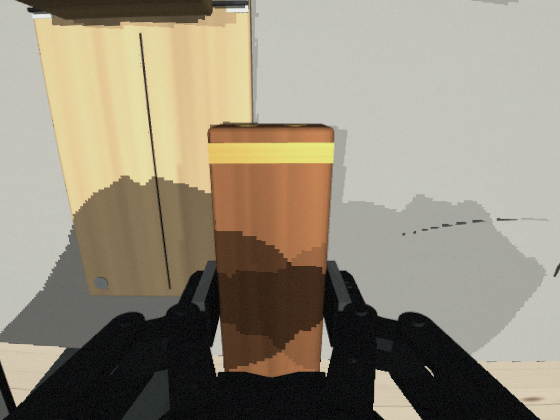

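```bash
python3 -m inch '0.1 0.25 0 0 0 0;0.172 0.49 0 0 0 0;0.172 0.49 0 0 0 0;0.172 0.49 -0.1 0 0 0;0.172 0.49 -0.2 0 0 0;0.172 0.49 -0.28 0 0 0;0.172 0.49 -0.28 0 0 0;0.172 0.49 -0.28 0 0 0'; cat > m.py <<'E'
import sys
from h import *
o=r.get_obs();p=r.snapshot("wrist");cv2.imwrite("pics/"+sys.argv[1],p["img"])
print(o["t"],o["ee_pos"].round(1),o["wrist_force"].round(1),o["gripper_force"])
def rect(s):
    c,sz,a=cv2.minAreaRect(s[:,:2].astype(np.float32));return np.round(c,1),np.round(sz,1),round(a,2)
for t in("board","fence","jig"):
    for d in r.regions_of(p,t)[:1]:
        w=mask_world(p,d["pixels"],o)
        if t=="board":
            s=w[abs(w[:,2]-np.percentile(w[:,2],60))<5]
            A=np.c_[s[:,:2]-s[:,:2].mean(0),np.ones(len(s))];print("board plane slopes,z",np.linalg.lstsq(A,s[:,2],rcond=None)[0].round(3),rect(s), "front x 99%",np.percentile(s[:,0],99.5).round(1))
        if t=="fence":
            n=np.array([.9989,.0462]);
            for lo,hi in((20,50),(54,60)):
                s=w[(w[:,2]>lo)&(w[:,2]<hi)]
                if len(s)>20:print("fence",lo,d["conf"],len(s),rect(s),"face along-n pct",np.percentile((s[:,:2]-[625.3,-195.2])@n,[2,20,50,98]).round(1),"y",np.percentile(s[:,1],[1,99]).round(1))
        if t=="jig":
            s=w[abs(w[:,2]-12)<3];print("jig",rect(s))
for t,z in(("board_end",24),("fence_face",24)):
    for d in r.spot_point(p,t)[:1]: print(t,round(d["conf"],2),d["uv"],world(p,[d["uv"]],o,z).round(1))
E
python3 m.py w4.png
```

```text
t: 7.4
ee_pos: [525.2, -200.8, 21.9]
orientation: [-0.0, 1.0, 0.023, -0.0]
wrist_force: [0.3, -0.3, -2.1]
opening: 48.4
gripper_force: 62.9
7.4 [ 525.2 -200.8   21.9] [ 0.3 -0.3 -2.1] 62.853941917419434
board plane slopes,z [-6.0000e-03 -0.0000e+00  4.0778e+01] (array([ 536.9, -199.5]), array([125.8,  50.7]), 2.83) front x 99% 599.5
fence 20 0.66 2673 (array([ 634.3, -194. ]), array([18.9, 79.8]), 2.7) face along-n pct [-0.2 -0.1  0.1 17. ] y [-233.1 -155.8]
fence 54 0.66 11492 (array([ 631.3, -194.3]), array([12.8, 83.6]), 2.66) face along-n pct [ 0.1  2.   5.6 11.4] y [-234.5 -154.2]
jig (array([ 549.3, -198.2]), array([204.4, 125.1]), 2.71)
fence_face 0.58 [269.1, 61.8] [[ 624.3 -194.6   24. ]]
```

View pics/w4.png

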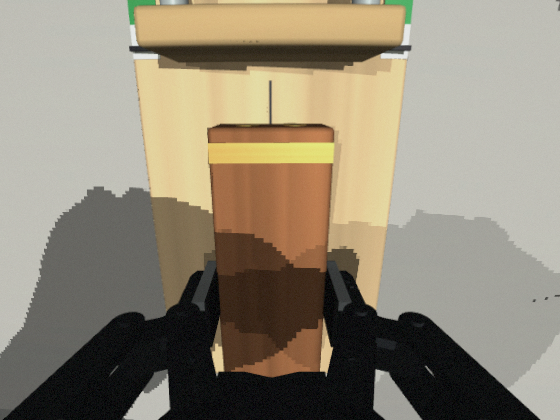

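```bash
python3 -m inch '0 0 -0.015 0 0 0;0 0 -0.03 0 0 0;0 0 -0.03 0 0 0;0 0 -0.03 0 0 0;0 0 -0.03 0 0 0'; python3 m.py w5.png
```

```text
t: 8.2
ee_pos: [525.6, -200.6, 17.6]
orientation: [0.0, 1.0, 0.024, 0.0]
wrist_force: [0.1, -0.4, -0.7]
opening: 48.4
gripper_force: 63.1
8.2 [ 525.6 -200.6   17.6] [ 0.1 -0.4 -0.7] 63.06926965713501
board plane slopes,z [-3.0000e-03 -1.0000e-03  3.6532e+01] (array([ 537. , -199.2]), array([126.2,  50.5]), 2.68) front x 99% 599.9
fence 20 0.73 2779 (array([ 633.9, -194.3]), array([17.9, 80.8]), 2.69) face along-n pct [-0.2 -0.1  0.1 16.2] y [-233.7 -155.7]
fence 54 0.73 12594 (array([ 631.3, -194.5]), array([12.6, 84. ]), 2.67) face along-n pct [ 0.1  2.   5.6 11.6] y [-234.7 -154.2]
jig (array([ 551.5, -198.4]), array([198.3, 124. ]), 2.69)
board_end 0.56 [267.4, 125.3] [[ 599.4 -194.8   24. ]]
fence_face 0.57 [270.1, 58.5] [[ 625.5 -194.8   24. ]]
```

```bash
python3 -m inch '0.04 0.0019 -0.003 0 0 0;0.08 0.0037 -0.003 0 0 0;0.12 0.0056 -0.003 0 0 0;0.15 0.007 -0.003 0 0 0;0.17 0.008 -0.003 0 0 0;0.19 0.0089 -0.003 0 0 0;0.21 0.0098 -0.003 0 0 0;0.23 0.0107 -0.003 0 0 0;0.24 0.0112 -0.003 0 0 0;0.24 0.0112 -0.003 0 0 0;0.24 0.0112 -0.003 0 0 0;0.24 0.0112 -0.003 0 0 0'; python3 m.py w6.png
```

```text
t: 9.7
ee_pos: [556.5, -198.9, 17.4]
orientation: [0.0, 1.0, 0.023, -0.005]
wrist_force: [-14.9, -1.2, 16.3]
opening: 48.3
gripper_force: 65.0
9.7 [ 556.5 -198.9   17.4] [-14.9  -1.2  16.3] 64.95456576347351
board plane slopes,z [ 0.0000e+00 -1.0000e-03  3.6448e+01] (array([ 567.2, -197.5]), array([124. ,  50.8]), 2.53) front x 99% 628.6
fence 20 0.94 5097 (array([ 649.5, -194.2]), array([42.2, 79.7]), 2.74) face along-n pct [17.9 23.4 31.9 44.7] y [-231.4 -155.1]
fence 54 0.94 10146 (array([ 636.7, -194.2]), array([12.1, 84.1]), 2.61) face along-n pct [ 5.8  8.1 11.6 17.2] y [-234.5 -153.9]
jig (array([ 582., -197.]), array([199.1, 123.7]), 2.76)
board_end 0.69 [271.5, 125.0] [[ 630.6 -194.9   24. ]]
fence_face 0.59 [270.6, 126.6] [[ 630.  -194.6   24. ]]
```

View pics/w6.png

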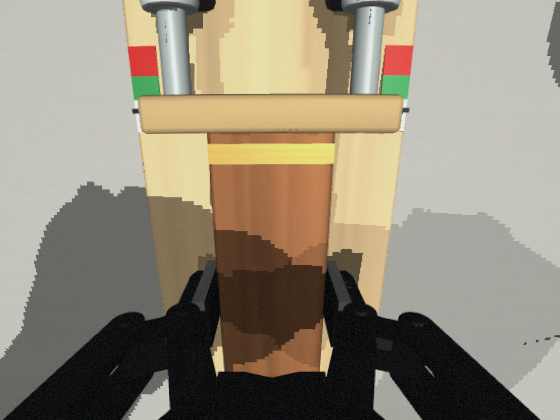

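```bash
python3 -m inch '0.01 0.0005 0.003 0 0 0;0.02 0.0009 0.003 0 0 0;0.03 0.0014 0.003 0 0 0;0.04 0.0019 0.003 0 0 0;0.05 0.0023 0.003 0 0 0;0.06 0.0028 0.003 0 0 0;0.06 0.0028 0.003 0 0 0;0.06 0.0028 0.003 0 0 0;0.06 0.0028 0.003 0 0 0'; python3 m.py w7.png
```

```text
t: 10.9
ee_pos: [563.2, -198.5, 17.4]
orientation: [0.001, 1.0, 0.023, -0.007]
wrist_force: [-19.3, -1.8, 17.4]
opening: 48.6
gripper_force: 65.2
10.9 [ 563.2 -198.5   17.4] [-19.3  -1.8  17.4] 65.15554189682007
board plane slopes,z [ 0.    -0.    36.451] (array([ 573.8, -197.3]), array([123.8,  50.4]), 2.65) front x 99% 635.4
fence 20 0.94 3659 (array([ 660. , -193.1]), array([20.6, 77.9]), 2.69) face along-n pct [24.8 28.8 35.  44.5] y [-231.1 -154.9]
fence 54 0.94 10156 (array([ 643.4, -193.9]), array([12.2, 83.8]), 2.84) face along-n pct [12.6 14.9 18.5 23.9] y [-234.  -153.6]
jig (array([ 588.5, -196.5]), array([198.6, 124.3]), 2.54)
board_end 0.76 [270.0, 128.5] [[ 636. -194.   24.]]
```

```bash
python3 -m inch '0.01 0.0005 0 0 0 0;0.02 0.0009 0 0 0 0;0.028 0.0013 0 0 0 0;0.028 0.0013 0 0 0 0;0.028 0.0013 0 0 0 0;0.028 0.0013 0 0 0 0;0.028 0.0013 0 0 0 0;0.028 0.0013 0 0 0 0;0.028 0.0013 0 0 0 0;0.028 0.0013 0 0 0 0;0.028 0.0013 0 0 0 0;0.028 0.0013 0 0 0 0'; python3 m.py w8.png
```

```text
t: 12.4
ee_pos: [566.1, -198.4, 17.4]
orientation: [0.001, 1.0, 0.022, -0.008]
wrist_force: [-23.1, -2.5, 20.2]
opening: 48.9
gripper_force: 65.5
12.4 [ 566.1 -198.4   17.4] [-23.1  -2.5  20.2] 65.49177646636963
board plane slopes,z [ 0.0000e+00 -1.0000e-03  3.6472e+01] (array([ 576.5, -197. ]), array([124.2,  50.6]), 2.5) front x 99% 638.2
fence 20 0.79 3204 (array([ 654.3, -193.3]), array([32.6, 77.6]), 2.78) face along-n pct [27.6 31.  36.4 44.7] y [-231.1 -154.8]
fence 54 0.79 10240 (array([ 646.3, -193.9]), array([12.1, 84.2]), 2.75) face along-n pct [15.5 17.8 21.3 26.8] y [-233.9 -153.4]
jig (array([ 590.7, -196.4]), array([200.1, 124. ]), 2.73)
board_end 0.66 [269.9, 127.4] [[ 639.3 -193.8   24. ]]
fence_face 0.7 [267.2, 127.6] [[ 639.2 -192.7   24. ]]
```

View pics/w8.png

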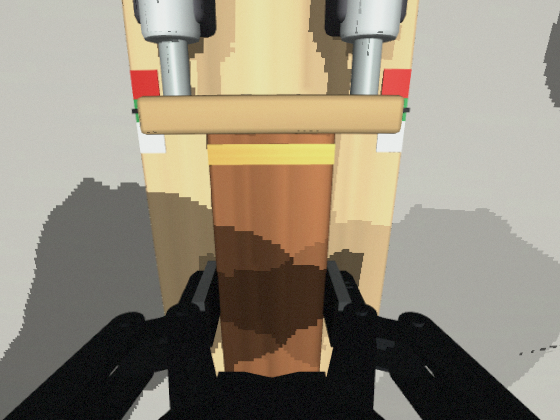

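The picture shows both pointers (about [135,110] and [406,110]) in the green. Measured travel is about 15 mm, with the board flat, centred and in line. It has been held there for roughly a second, so I'm handing in.

```bash
python3 -c "
from rig import r
print(r.job_done())"
```

```text
the job is handed in; nothing more can be done
None
```

The board lies flat, centred and in line on the jig, held pressed against the panel at about 15 mm of travel with both pointers in the green; I handed the job in, but the hand-in call returned no verdict.

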